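Find the tired spring mount and fold its tag down

TASK

Three spring isolators from under an instrument stand on the inspection bench, each with a round pad and a hinged tag. Gently press each pad straight down a few millimetres with the fingertips to find which has the softest spring, then push the tag of that mount fully down and let go, leaving the other two tags up. Do not grip, lift, tip or shove the mounts, and leave the things around them alone.

Things in the scene. Friction and masses are not known exactly. Their poses are not given: they have to be found in the camera images.
- mount_a: one of three look-alike spring isolators standing loose on the bench, 0.85 kg; steel base plate 156 x 90 x 8 mm. Origin: centre of its underside, on the bench; x along the 156 mm side from pad end to tag end, z up. Pad centre at x -36 mm; thin guide rods at x -36, y +-36, tops at z 64. Tag bracket: x 24 to 70, y +-21, top at z 34; tag hinge axis along y at x 22, z 36
- mount_b: one of three look-alike spring isolators standing loose on the bench, 0.85 kg; steel base plate 156 x 90 x 8 mm. Origin: centre of its underside, on the bench; x along the 156 mm side from pad end to tag end, z up. Pad centre at x -36 mm; thin guide rods at x -36, y +-36, tops at z 64. Tag bracket: x 24 to 70, y +-21, top at z 34; tag hinge axis along y at x 22, z 36
- mount_c: one of three look-alike spring isolators standing loose on the bench, 0.85 kg; steel base plate 156 x 90 x 8 mm. Origin: centre of its underside, on the bench; x along the 156 mm side from pad end to tag end, z up. Pad centre at x -36 mm; thin guide rods at x -36, y +-36, tops at z 64. Tag bracket: x 24 to 70, y +-21, top at z 34; tag hinge axis along y at x 22, z 36
- pad_a: pad of mount_a: round spring cap 56 mm across, black rubber face. Origin: centre of its top face, 78 mm above the bench when free; z up. Moves only straight down, 14 mm to its stop, and springs back. 6 to 18 N bottoms it, in proportion to depth; the softest needs less than half the force per mm of either other. At rest they differ by under 0.3 mm in height, too little to see
- pad_b: pad of mount_b: round spring cap 56 mm across, black rubber face. Origin: centre of its top face, 78 mm above the bench when free; z up. Moves only straight down, 14 mm to its stop, and springs back. 6 to 18 N bottoms it, in proportion to depth; the softest needs less than half the force per mm of either other. At rest they differ by under 0.3 mm in height, too little to see
- pad_c: pad of mount_c: round spring cap 56 mm across, black rubber face. Origin: centre of its top face, 78 mm above the bench when free; z up. Moves only straight down, 14 mm to its stop, and springs back. 6 to 18 N bottoms it, in proportion to depth; the softest needs less than half the force per mm of either other. At rest they differ by under 0.3 mm in height, too little to see
- tag_a (a joint): angle of the tag of mount_a, rad: 0 fully raised (plate sloping up and away from the pad, 40 degrees above level), 0.70 fully down, level on its bracket. Starts between 0 and 0.15. Friction hinge: stays where left; about 2 N straight down on its middle moves it
- tag_a_mid (a point): centre of the upper face of the tag of mount_a: aluminium plate 40 mm wide, 50 mm from hinge to free edge, 3 mm thick. The point is 25 mm from the hinge and moves with the tag: about 51 to 53 mm above the bench when raised; 37.5 mm, at mount x +47 mm, when down. z: the plate's upward normal; x: from hinge to free edge
- tag_b (a joint): angle of the tag of mount_b, rad: 0 fully raised (plate sloping up and away from the pad, 40 degrees above level), 0.70 fully down, level on its bracket. Starts between 0 and 0.15. Friction hinge: stays where left; about 2 N straight down on its middle moves it
- tag_b_mid (a point): centre of the upper face of the tag of mount_b: aluminium plate 40 mm wide, 50 mm from hinge to free edge, 3 mm thick. The point is 25 mm from the hinge and moves with the tag: about 51 to 53 mm above the bench when raised; 37.5 mm, at mount x +47 mm, when down. z: the plate's upward normal; x: from hinge to free edge
- tag_c (a joint): angle of the tag of mount_c, rad: 0 fully raised (plate sloping up and away from the pad, 40 degrees above level), 0.70 fully down, level on its bracket. Starts between 0 and 0.15. Friction hinge: stays where left; about 2 N straight down on its middle moves it
- tag_c_mid (a point): centre of the upper face of the tag of mount_c: aluminium plate 40 mm wide, 50 mm from hinge to free edge, 3 mm thick. The point is 25 mm from the hinge and moves with the tag: about 51 to 53 mm above the bench when raised; 37.5 mm, at mount x +47 mm, when down. z: the plate's upward normal; x: from hinge to free edge
- ring_a (a joint): travel ring of mount_a, m: 13 mm black rubber ring gripping the guide rod at mount y +36 mm, 1 mm under the pad's ear. A pressed pad pushes it down and it stays there, showing the furthest the pad has been down. 0 at the start, grows downwards
- ring_b (a joint): travel ring of mount_b, m: 13 mm black rubber ring gripping the guide rod at mount y +36 mm, 1 mm under the pad's ear. A pressed pad pushes it down and it stays there, showing the furthest the pad has been down. 0 at the start, grows downwards
- ring_c (a joint): travel ring of mount_c, m: 13 mm black rubber ring gripping the guide rod at mount y +36 mm, 1 mm under the pad's ear. A pressed pad pushes it down and it stays there, showing the furthest the pad has been down. 0 at the start, grows downwards
- loupe: bystander: black eye loupe, 42 mm across, 42 mm tall, standing loose; origin at the centre of its underside
- lens: bystander: lens in a 60 mm aluminium cell, 20 mm tall, lying loose; origin at the centre of its underside
- bottle: bystander: white plastic bottle, 44 mm across, 95 mm tall, standing loose; origin at the centre of its underside
- driver: bystander: screwdriver 160 mm long, lying loose to the right of the mounts; x along its length
Things that resemble listed ones, but are neither listed nor needed, are in the scene too. What is shaped like the mount_a but purple is not meant.

How it is judged (in metres and radians):
On the way, in this order (a step that is already met when the one before it is completed fails the run):
1. all three pads have been pressed down at least 3 mm (their travel rings have gone down 2 mm), in any order, before any tag is down (value of joint each of ring_a, ring_b, ring_c above 0.002 m and value of joint each of tag_a, tag_b, tag_c below 0.35 rad), for 0.1 s.
2. the tag of the softest mount, and no other, is pushed down (the softest is the one whose unloaded pad sags over 0.25 mm) (((z of pad_a in the frame of mount_a below 0.07775 m and value of joint tag_a above 0.62 rad and z of pad_b in the frame of mount_b above 0.07775 m and value of joint each of tag_b, tag_c below 0.35 rad and z of pad_c in the frame of mount_c above 0.07775 m) or (z of pad_b in the frame of mount_b below 0.07775 m and value of joint tag_b above 0.62 rad and z of pad_a in the frame of mount_a above 0.07775 m and value of joint each of tag_a, tag_c below 0.35 rad and z of pad_c in the frame of mount_c above 0.07775 m) or (z of pad_c in the frame of mount_c below 0.07775 m and value of joint tag_c above 0.62 rad and z of pad_a in the frame of mount_a above 0.07775 m and value of joint each of tag_a, tag_b below 0.35 rad and z of pad_b in the frame of mount_b above 0.07775 m))), for 0.2 s.
At the end, for the whole second after the job is handed in: The softest mount's tag is folded down (at least 0.62 of 0.70 rad), the other two tags are up (below 0.35 rad), each travel ring is down at least 2 mm, the mounts stand flat and at rest within 50 mm and the four bystanders within 30 mm of where they were (((z of pad_a in the frame of mount_a below 0.07775 m and value of joint tag_a above 0.62 rad and z of pad_b in the frame of mount_b above 0.07775 m and value of joint each of tag_b, tag_c below 0.35 rad and z of pad_c in the frame of mount_c above 0.07775 m) or (z of pad_b in the frame of mount_b below 0.07775 m and value of joint tag_b above 0.62 rad and z of pad_a in the frame of mount_a above 0.07775 m and value of joint each of tag_a, tag_c below 0.35 rad and z of pad_c in the frame of mount_c above 0.07775 m) or (z of pad_c in the frame of mount_c below 0.07775 m and value of joint tag_c above 0.62 rad and z of pad_a in the frame of mount_a above 0.07775 m and value of joint each of tag_a, tag_b below 0.35 rad and z of pad_b in the frame of mount_b above 0.07775 m)) and value of joint each of ring_a, ring_b, ring_c above 0.002 m and angle between each of mount_a, mount_b, mount_c's own z axis and vertical below 0.05 rad and distance of each of mount_a, mount_b, mount_c from where it was at the start of the episode below 0.05 m and linear speed of each of mount_a, mount_b, mount_c below 0.02 m/s and distance of each of loupe, lens, bottle, driver from where it was at the start of the episode below 0.03 m); the robot touches nothing.
It fails at once if two tags are pushed down (0.35 rad or more) (value of joint each of tag_a, tag_b above 0.35 rad or value of joint each of tag_b, tag_c above 0.35 rad or value of joint each of tag_a, tag_c above 0.35 rad).
It fails at once if a mount is lifted (15 mm), tipped (0.2 rad) or shoved (50 mm) (height (world z) of any of mount_a, mount_b, mount_c above 0.015 m or angle between any of mount_a, mount_b, mount_c's own z axis and vertical above 0.2 rad or distance of any of mount_a, mount_b, mount_c from where it was at the start of the episode above 0.05 m).
It fails at once if a pad is pressed with more than 50 N (contact force between any of pad_a, pad_b, pad_c and the fingers above 50 N).
It fails at once if the loupe, lens, bottle or screwdriver is moved (30 mm) (distance of any of loupe, lens, bottle, driver from where it was at the start of the episode above 0.03 m).
It also fails if it takes over 51 s, if anything falls off the work surface, if the arm or the gripper's body presses on something with over 40 N, if the wrist force passes 120 N, or if a joint passes its speed limit or range.

ROBOT

A 6-joint arm with a two-finger parallel gripper is mounted at the origin on the work surface. World frame = base frame: x ahead of the robot, y to its left, z up, the work surface at z = 0. Lengths are in mm, angles in rad, forces in N, time in s.
With the tool pointing down it reaches from about 275 to 975 mm from the base axis. Payload 8.4 kg.
Tool frame: the origin (TCP) lies midway between the tips of the shut fingers; the grasp point (between the pads) lies 19 mm behind it (r.grip_point_offset is the distance from the TCP to the grasp point, in mm); x points along the fingers, y is the direction in which the jaws open and shut, and the axes are right-handed (so a half turn about x gives the same grasp; the last joint's range is limited). The gripper opens to 92 mm and grips with 3 to 60 N. Pads are 20 mm wide; open, the fingers measure 128 mm over their backs; the gripper's body (75 mm by 189 mm) begins 69 mm behind the grasp point.
Start: joints at [1.181, 0.353, 1.633, -0, 1.155, -0.002], TCP at [236.344, 578.592, 214.583] pointing down, gripper open.
Joint ranges: [-2.63, 2.63], [-0.92, 2.1], [0.06, 2.66], [-1.3, 4.44], [0, 2.69], [-3.02, 3.02]. Speed limits (rad/s): [2.22, 2.22, 2.79, 3.14, 3.14, 3.14].

INTERFACE

Orientations are given as [roll, pitch, yaw] about the fixed x, y, z axes, in that order (R = Rz(yaw) Ry(pitch) Rx(roll)).
In Python, from workcell import r, viewer, finder gives the robot as it stands.
- The arm moves only by the tool servo_tool, never from a script. Its argument "moves" is a list of rows, each a list of 7 numbers: the shift along the tool's x, y, z in m, then the turn, a rotation vector about the tool's x, y, z in degrees, then the finger opening in m, from 0 to 0.0919. A call has 1 to 5 rows; each row is the pose to reach, as a shift and turn from the pose commanded when the call began, along the tool's axes at that moment; what a row does not reach only later rows make up. A row lasts 1/8 s, in which the tool goes at most 62.5 mm and 10.7 degrees, less where a joint would pass 70% of its speed; a pose out of reach is approached as far as the arm can. A call with a gripper value outside its range is refused whole. The fingers move at their own pace and stop on an object; the grip force is fixed at half the most. Time passes only in rows, so rows that repeat a pose let the fingers close. It gives the time, the measured TCP pose, the force and the opening at its end, in the units of the state.
- r.state(): the state, without advancing time (a new reading comes with each control period).
- viewer.grab_frame(name): name is "scene" or "top" or "wrist"; returns (picture, depth): 384x512x3 uint8, red, green, blue; 384x512 float32, mm along the optical axis (not along the pixel's ray), 0 where there is no reading.
- viewer.camera_info(name): a dict with "intrinsics" (3x3 intrinsics, pixels), "k1" (the pictures are not rectified: a ray, as slopes to the right and down, at radius r is drawn at 1 + k1 r^2 times it, then the intrinsics apply), "eye" and "attitude" of the camera in the world; the wrist camera has in their place "tool_from_camera" (4x4, takes a point from camera to tool coordinates, whose origin is the TCP and whose axes are the tool frame's). Camera axes: x right, y down, z forward; pixel columns grow to the right and rows downward; lengths in mm; the calibration is good to about 2 mm. A picture is of the moment at which its call begins: read the wrist's pose just before it. camera_info takes no time and is no camera call.
- r.sign_off(): hands the job in, once; it reports no verdict.
Trained networks look in the newest picture that a camera, given by its name, has taken for a name from the list of things; names that differ only in an ending like _2 or _b are one class to them, and where a whole thing is asked for, a point or a joint stands for the part that bears it (a point fixed in the world has none). Each returns a list of dicts, best first, with "confidence" (0 to 1); they miss things now and then, are a little off and sometimes report something else, mostly with a low value. They report only what shows in the picture. A call takes as long as a camera call. They do not tell look-alikes from the thing itself.
- finder.regions_of(camera, thing): "region" (384x512 bool, what is visible of it) and "extent" ([left, top, width, height] in pixels, round what is visible of it).
The state is a dict: "time_s": time; "qpos": joint angles; "qd": joint speeds; "joint_efforts": joint torques, N m; "tcp_pos": TCP position; "eef_rot": TCP orientation; "force": force on the tool from outside, world axes, zero at the start; "ft_torque": the same for the moment, N m; "opening": finger opening in mm.
Only numpy, scipy, OpenCV 4.12 (cv2) and the standard library are available. Lean on these libraries where they do the work, as an engineer would, in place of code of your own. Each camera call takes 0.05 s, during which the arm holds its last target. There are 200 camera calls.

## Working session

There is one attempt and no reset: what is moved stays moved. The work goes in short steps, Python scripts to look and compute and a tool call to move; the robot and the scene stay as the last step left them, time stands still between calls to the robot, and variables do not carry over. Pictures are saved under pics/ and viewed, about 8 in all and at most 12, crops included, and the job is handed in when it is done.

Besides the shell and the picture viewer there is one more tool, called after "Call:" by a JSON object that holds its "api" and its "payload". servo_tool: Moves the arm, as the interface text tells. Its arguments: {"type":"object","properties":{"moves":{"type":"array","items":{"type":"array","items":{"type":"number"}}}},"required":["moves"]}

```bash
mkdir -p pics; cat > h.py <<'E'
import numpy as np,cv2
from workcell import r,viewer,finder
from scipy.spatial.transform import Rotation as R
def T(cam,st=None):
    ci=viewer.camera_info(cam)
    if cam=="wrist":
        M=np.eye(4);M[:3,:3]=R.from_euler('xyz',st['eef_rot']).as_matrix();M[:3,3]=st['tcp_pos']
        return ci,M@np.array(ci['tool_from_camera'])
    M=np.eye(4);A=np.array(ci['attitude']);M[:3,:3]=A if A.shape==(3,3) else R.from_euler('xyz',A.ravel()).as_matrix()
    M[:3,3]=ci['eye'];return ci,M
def cloud(cam,depth,st=None):
    ci,M=T(cam,st);K=np.array(ci['intrinsics']);k=ci['k1']
    h,w=depth.shape;v,u=np.mgrid[:h,:w]
    p=cv2.undistortPoints(np.stack([u,v],-1).reshape(-1,1,2).astype(float),K,np.array([k,0,0,0.])).reshape(h,w,2)
    P=np.dstack([p*depth[...,None],depth])
    W=P@M[:3,:3].T+M[:3,3];W[depth<=0]=np.nan
    return W
E
python3 - <<'E'
from h import *
print(r.state())
for c in("scene","top"):
    ci=viewer.camera_info(c);print(c,ci)
    im,d=viewer.grab_frame(c);cv2.imwrite(f'pics/{c}0.png',im[...,::-1])
    W=cloud(c,d);np.savez(f'{c}0.npz',W=W,im=im)
    for t in('mount_a','pad_a','tag_a_mid','loupe','lens','bottle','driver'):
        for g in finder.regions_of(c,t):
            m=g['region'];P=W[m];z=P[:,2];hi=P[z>np.nanpercentile(z,60)]
            print(t,round(g['confidence'],2),g['extent'],m.sum(),np.nanmedian(P,0).round(),np.nanmedian(hi,0).round())
E
```

```text
{'time_s': 0.0, 'qpos': array([ 1.18059635e+00,  3.53615217e-01,  1.63411189e+00, -1.66754496e-05,
        1.15520040e+00, -2.39496222e-03]), 'qd': array([ 0.00037785,  0.00019788, -0.00019584,  0.00061498, -0.00073481,
       -0.00028285]), 'joint_efforts': array([-1.93767075e-03, -5.93835533e+01, -3.34217119e+01,  6.95382594e-02,
        2.34452955e-02, -6.45182467e-05]), 'tcp_pos': array([236.16667489, 578.14050687, 213.89378086]), 'eef_rot': array([-1.56176954,  1.56946139, -1.94956782]), 'force': array([-0.55298935,  0.55509519,  0.72155058]), 'ft_torque': array([ 0.04107911, -0.00708972, -0.00373852]), 'opening': 91.89711176357592}
scene {'intrinsics': array([[406.41160899,   0.        , 251.37656386],
       [  0.        , 406.41160899, 194.06259003],
       [  0.        ,   0.        ,   1.        ]]), 'k1': 0.0038752197344449927, 'eye': array([1274.85511258,  127.4422809 ,  749.9756275 ]), 'attitude': array([-2.29392093,  0.01161659,  1.80171333])}
mount_a 0.91 [162.4, 162.1, 41.8, 52.1] 1650 [ 490. -253.   20.] [ 481. -257.   58.]
mount_a 0.85 [156.7, 119.7, 38.3, 48.6] 112
[... 2374 characters left out ...]
341.1, 284.5, 16.1, 18.4] 192 [ 252. -370.   53.] [ 238. -371.   63.]
loupe 0.57 [204.1, 128.5, 6.4, 14.0] 120 [744.  85.  43.] [743.  88.  45.]
loupe 0.26 [307.3, 195.1, 10.8, 17.4] 173 [ 534. -248.   53.] [ 545. -244.   63.]
loupe 0.24 [138.0, 166.9, 32.5, 49.0] 1328 [559. 248.  13.] [544. 254.  67.]
loupe 0.22 [254.6, 121.8, 17.1, 16.6] 262 [ 775. -104.   17.] [ 777. -101.   20.]
lens 0.59 [254.7, 121.3, 17.3, 17.7] 245 [ 774. -101.   18.] [ 777. -101.   20.]
lens 0.21 [224.9, 184.7, 14.9, 18.2] 201 [562.  -3.  53.] [574.   3.  61.]
bottle 0.77 [126.1, 137.8, 15.4, 11.1] 198 [713. 323.  64.] [718. 326.  81.]
driver 0.7 [352.9, 167.7, 11.5, 46.3] 180 [ 546. -403.   23.] [ 541. -406.   26.]
```

```bash
python3 -c "
import cv2,numpy as np
a=cv2.imread('pics/scene0.png');b=cv2.imread('pics/top0.png')
cv2.imwrite('pics/both.png',cv2.resize(np.hstack([a,b]),(800,300)))"
```

```text
(no output)
```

View pics/top0.png

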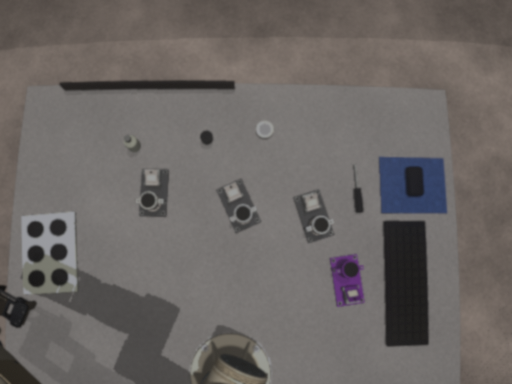

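Candidates in the top image: mounts at (153,192), (239,206), (314,216), plus a purple one at (347,279). The purple one is excluded by its description, so the three grey ones are the mounts. Next I confirm this in one crop and refine.

```bash
python3 - <<'E'
from h import *
Ws={c:np.load(f'{c}0.npz') for c in('top','scene')}
g=[(528,255),(494,-32),(461,-268)]
for c,D in Ws.items():
    W=D['W'].reshape(-1,3)
    for x,y in g:
        d=np.hypot(W[:,0]-x,W[:,1]-y)
        P=W[(d<45)&(W[:,2]>73)&(W[:,2]<86)]
        (cc,rad)=cv2.minEnclosingCircle(P[:,:2].astype(np.float32))
        # base plate+all: rect
        B=W[(d<150)&(W[:,2]>4.5)&(W[:,2]<90)]
        tg=W[(d>50)&(d<130)&(W[:,2]>42)&(W[:,2]<72)]
        t=np.median(tg,0);a=np.degrees(np.arctan2(t[1]-cc[1],t[0]-cc[0]))
        rect=cv2.minAreaRect(B[:,:2].astype(np.float32))
        print(c,np.round(cc,1),round(rad,1),'med',np.median(P,0).round(1),len(P),'tag',t.round(1),len(tg),tg[:,2].max().round(),'yaw',a.round(1),'dist',np.hypot(*(t[:2]-cc)).round(),rect)
im=Ws['top']['im'][150:310,120:380,::-1];cv2.imwrite('pics/crop1.png',cv2.resize(im,(780,480),interpolation=2))
st=r.state();print(R.from_euler('xyz',st['eef_rot']).as_matrix().round(3),viewer.camera_info('wrist'))
E
```

```text
top [529.7 257. ] 28.3 med [528.7 256.2  78.5] 240 tag [610.9 256.4  54. ] 165 71.0 yaw -0.4 dist 81.0 ((528.10498046875, 253.57220458984375), (297.9960021972656, 289.68841552734375), 5.938255786895752)
top [493.5 -35. ] 27.6 med [492.4 -35.   78. ] 244 tag [564.6  -2.9  54.6] 180 70.0 yaw 24.3 dist 78.0 ((493.263671875, -32.92335510253906), (293.1492919921875, 292.2167053222656), 59.943084716796875)
top [ 459.5 -270.7] 28.2 med [ 457.9 -268.8   78. ] 252 tag [ 535.7 -246.7   55.3] 155 72.0 yaw 17.5 dist 80.0 ((463.1212158203125, -270.1546936035156), (294.0252990722656, 293.6317138671875), 60.62552261352539)
scene [530.1 258.9] 28.5 med [531.8 257.7  77.1] 295 tag [615.3 257.4  57.9] 87 67.0 yaw -1.0 dist 85.0 ((566.7839965820312, 257.3629150390625), (89.30512237548828, 156.89645385742188), 88.98593139648438)
scene [493.  -32.6] 29.6 med [496.9 -32.2  76.7] 241 tag [572.5   3.4  61.4] 60 67.0 yaw 24.3 dist 87.0 ((510.0247802734375, -29.82746124267578), (206.65408325195312, 109.32750701904297), 33.88214111328125)
scene [ 460.7 -270.4] 28.8 med [ 464.4 -269.6   76.9] 194 tag [ 548.  -240.1   64.5] 29 70.0 yaw 19.1 dist 92.0 ((472.7212219238281, -299.03485107421875), (263.84735107421875, 221.97633361816406), 53.25540542602539)
[[ 0.     0.378  0.926]
 [ 0.     0.926 -0.378]
 [-1.     0.     0.   ]] {'intrinsics': array([[269.95331584,   0.        , 257.51756777],
       [  0.        , 269.95331584, 187.87855679],
       [  0.        ,   0.        ,   1.        ]]), 'k1': -0.032977314899591444, 'tool_from_camera': array([[ 7.13344692e-04, -2.53879554e-01,  9.67235578e-01,
        -1.69671479e+02],
       [ 9.99999641e-01, -2.60334070e-04, -8.05840843e-04,
         9.31336900e-01],
       [ 4.56390889e-04,  9.67235806e-01,  2.53879277e-01,
        -7.15866209e+01],
       [ 0.00000000e+00,  0.00000000e+00,  0.00000000e+00,
         1.00000000e+00]])}
```

View pics/crop1.png

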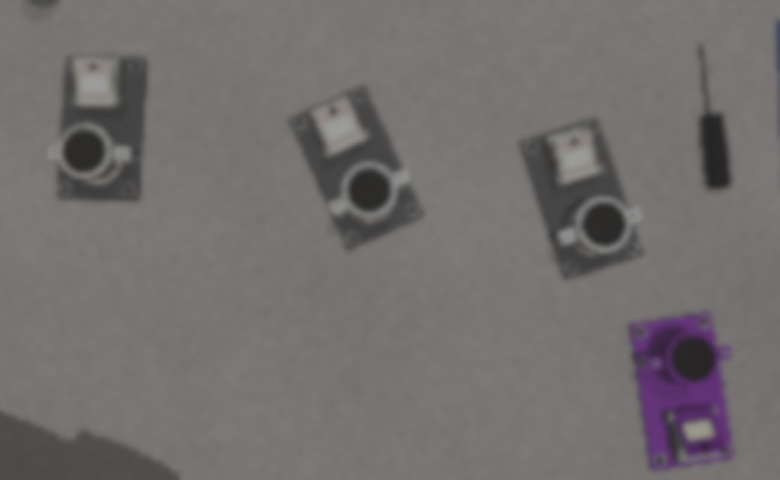

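The crop confirms three grey mounts with white tags at crop positions (95,125), (350,165) and (580,195). The purple decoy is at (690,390). I'm starting with the left mount, pad at (530,258).

Call:
{"api": "servo_tool", "payload": {"moves": [[0.06,-0.185,0.393,0,0,0,0],[0.06,-0.185,0.393,0,0,0,0],[0.06,-0.185,0.393,0,0,0,0],[0.06,-0.185,0.393,0,0,0,0],[0.06,-0.185,0.393,0,0,0,0]]}}

```text
time_s: 1.42
tcp_pos: [447.0, 349.2, 171.8]
eef_rot: [1.055, 1.57, 0.667]
force: [0.7, 0.6, 0.1]
opening: 43.8
```

Call:
{"api": "servo_tool", "payload": {"moves": [[0.02,-0.053,0.111,0,0,0,0],[0.04,-0.053,0.111,0,0,0,0],[0.065,-0.053,0.111,0,0,0,0],[0.075,-0.053,0.111,0,0,0,0],[0.075,-0.053,0.111,0,0,0,0]]}}

```text
time_s: 2.05
tcp_pos: [527.9, 259.9, 96.6]
eef_rot: [-2.415, 1.57, -2.802]
force: [0.4, -0.1, -0.3]
opening: 0.5
```

Call:
{"api": "servo_tool", "payload": {"moves": [[0.012,0,0.003,0,0,0,0],[0.018,0,0.003,0,0,0,0],[0.022,0,0.003,0,0,0,0],[0.025,0,0.003,0,0,0,0],[0.025,0,0.003,0,0,0,0]]}}

```text
time_s: 2.68
tcp_pos: [531.2, 258.9, 72.3]
eef_rot: [1.795, 1.57, 1.407]
force: [-3.2, 0.3, 7.3]
opening: 0.3
```

```bash
python3 - <<'E'
from h import *
for i in range(4):
    s=r.state();print(s['time_s'],s['tcp_pos'].round(2),s['force'].round(2))
    viewer.grab_frame('wrist')
E
```

```text
2.675 [531.21 258.91  72.33] [-3.15  0.29  7.35]
2.725 [531.22 258.91  72.45] [-2.52  1.04  7.6 ]
2.775 [531.21 258.9   72.5 ] [-2.63  0.46  7.09]
2.825 [531.22 258.92  72.53] [-3.15  0.58  7.32]
```

Call:
{"api": "servo_tool", "payload": {"moves": [[-0.035,0,0,0,0,0,0],[-0.035,-0.286,0.076,0,0,0,0],[-0.035,-0.286,0.076,0,0,0,0],[-0.035,-0.286,0.076,0,0,0,0],[-0.035,-0.286,0.076,0,0,0,0]]}}

```text
time_s: 3.5
tcp_pos: [499.0, 8.8, 107.1]
eef_rot: [0.223, 1.57, -0.164]
force: [0.9, 0.3, -0.5]
opening: 0.5
```

Call:
{"api": "servo_tool", "payload": {"moves": [[0.0,-0.042,0.011,0,0,0,0],[0.01,-0.042,0.011,0,0,0,0],[0.022,-0.042,0.011,0,0,0,0],[0.028,-0.042,0.011,0,0,0,0],[0.0335,-0.042,0.011,0,0,0,0]]}}

```text
time_s: 4.12
tcp_pos: [493.3, -31.5, 72.7]
eef_rot: [-2.928, 1.57, 2.969]
force: [-1.7, 2.0, 2.2]
opening: 0.7
```

Call:
{"api": "servo_tool", "payload": {"moves": [[0.001,0,0,0,0,0,0],[0.001,0,0,0,0,0,0]]}}

```text
time_s: 4.38
tcp_pos: [493.7, -32.1, 72.4]
eef_rot: [2.078, 1.571, 1.691]
force: [-0.6, 0.7, 2.4]
opening: 0.5
```

Call:
{"api": "servo_tool", "payload": {"moves": [[-0.035,0,0,0,0,0,0],[-0.035,-0.233,0.059,0,0,0,0],[-0.035,-0.233,0.059,0,0,0,0],[-0.035,-0.233,0.059,0,0,0,0],[-0.035,-0.233,0.059,0,0,0,0]]}}

```text
time_s: 5.0
tcp_pos: [460.0, -273.1, 107.8]
eef_rot: [-0.347, 1.569, -0.735]
force: [0.0, -0.1, -0.1]
opening: 0.8
```

Call:
{"api": "servo_tool", "payload": {"moves": [[0.015,0.003,0,0,0,0,0],[0.024,0.003,0,0,0,0,0],[0.03,0.003,0,0,0,0,0],[0.0355,0.003,0,0,0,0,0],[0.0355,0.003,0,0,0,0,0]]}}

```text
time_s: 5.62
tcp_pos: [461.0, -266.4, 71.6]
eef_rot: [2.832, 1.569, 2.446]
force: [-2.3, 3.2, 5.8]
opening: 0.5
```

Call:
{"api": "servo_tool", "payload": {"moves": [[0,0,0,0,0,0,0],[0,0,0,0,0,0,0]]}}

```text
time_s: 5.88
tcp_pos: [461.0, -266.4, 72.0]
eef_rot: [2.759, 1.569, 2.373]
force: [-2.9, 3.3, 6.0]
opening: 0.1
```

The softest is the middle mount, at 2.4 N against 7.3 N (left) and 6.0 N (right) for about the same depth. I'm moving over its tag at about (569,-1).

Call:
{"api": "servo_tool", "payload": {"moves": [[-0.04,0,0,0,0,0,0],[-0.04,0.287,0,0,0,0,0],[-0.04,0.287,0,0,0,0,0],[-0.04,0.287,0,0,0,0,0],[-0.04,0.287,0,0,0,0,0]]}}

```text
time_s: 6.5
tcp_pos: [556.6, -33.6, 112.1]
eef_rot: [0.318, 1.57, -0.069]
force: [0.2, -0.9, 0.9]
opening: 0.5
```

Call:
{"api": "servo_tool", "payload": {"moves": [[0,0.04,0,0,0,0,0],[0,0.04,0,0,0,0,0]]}}

```text
time_s: 6.75
tcp_pos: [571.9, 3.9, 111.8]
eef_rot: [0.694, 1.57, 0.311]
force: [-0.7, 1.0, -0.1]
opening: -0.0
```

```bash
python3 - <<'E'
from h import *
s=r.state();print(s['time_s'],s['tcp_pos'].round(1),s['force'].round(2));print(R.from_euler('xyz',s['eef_rot']).as_matrix().round(3))
im,d=viewer.grab_frame('wrist');cv2.imwrite('pics/w1.png',im[...,::-1])
E
```

```text
6.75 [571.9   3.9 111.8] [-0.7   0.97 -0.14]
[[ 0.001  0.374  0.928]
 [ 0.     0.928 -0.374]
 [-1.     0.001  0.001]]
```

View pics/w1.png

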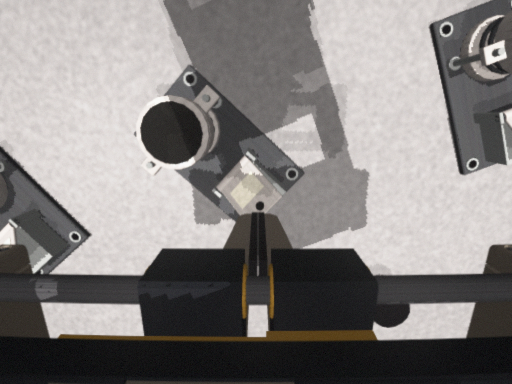

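The wrist picture shows the fingertips (258,215) just over the middle mount's tag (250,188), with its pad at (172,130). I'm pressing down after a small correction.

Call:
{"api": "servo_tool", "payload": {"moves": [[0.03,-0.006,0,0,0,0,0],[0.045,-0.006,0,0,0,0,0],[0.055,-0.006,0,0,0,0,0],[0.062,-0.006,0,0,0,0,0],[0.068,-0.006,0,0,0,0,0]]}}

```text
time_s: 7.42
tcp_pos: [569.2, -5.0, 43.9]
eef_rot: [0.403, 1.57, 0.015]
force: [0.3, -0.6, 1.5]
opening: 0.4
```

Call:
{"api": "servo_tool", "payload": {"moves": [[0.004,0,0,0,0,0,0],[0.007,0,0,0,0,0,0],[0.008,0,0,0,0,0,0],[0.008,0,0,0,0,0,0]]}}

```text
time_s: 7.92
tcp_pos: [569.1, -4.9, 37.5]
eef_rot: [0.316, 1.57, -0.072]
force: [-5.3, 0.6, 19.1]
opening: 0.1
```

The force rose to 19 N at z 37.5, so the tag is bottomed. I'm retreating and checking.

Call:
{"api": "servo_tool", "payload": {"moves": [[-0.05,0,0,0,0,0,0],[-0.1,0,0,0,0,0,0],[-0.14,0.0,-0.05,0,0,0,0],[-0.17,0.0,-0.1,0,0,0,0],[-0.17,0,-0.13,0,0,0,0]]}}

```text
time_s: 8.55
tcp_pos: [447.4, 44.9, 208.0]
eef_rot: [0.517, 1.567, 0.13]
force: [0.1, 0.2, -0.1]
opening: 0.5
```

```bash
python3 - <<'E'
from h import *
s=r.state();print(s['time_s'],s['tcp_pos'].round(1),s['force'].round(2))
im,d=viewer.grab_frame('wrist');cv2.imwrite('pics/w2.png',im[...,::-1])
W=cloud('wrist',d,s).reshape(-1,3)
im,d=viewer.grab_frame('scene');cv2.imwrite('pics/s2.png',cv2.resize(im[110:300,100:420,::-1],(800,475),interpolation=2))
for n,V in(('w',W),('s',cloud('scene',d).reshape(-1,3))):
  for nm,p,a in(('A',(530,258),-1),('B',(493.5,-34),24),('C',(460,-270),18)):
    a=np.radians(a);u=np.array([np.cos(a),np.sin(a)]);w=np.array([-u[1],u[0]]);q=V[:,:2]-p
    X=q@u;Y=q@w;m=(abs(Y)<17)&(X>60)&(X<105)&(V[:,2]>25)&(V[:,2]<90)
    pd=(np.hypot(X,Y)<32)&(V[:,2]>73)&(V[:,2]<84)
    print(n,nm,'tag z pct',np.percentile(V[m,2],[5,50,95]).round(1) if m.sum() else 0,m.sum(),'pad',np.median(V[pd],0).round(1) if pd.any() else 0)
  for t,p in(('loupe',(745,88)),('lens',(777,-100)),('bottle',(725,326))):
    m=(np.hypot(V[:,0]-p[0],V[:,1]-p[1])<45)&(V[:,2]>12);print(n,t,np.median(V[m],0).round() if m.any() else None)
E
```

```text
8.55 [447.4  44.9 208. ] [ 0.13  0.25 -0.08]
w A tag z pct [33.7 51.9 64.2] 1028 pad [526.3 256.7  77. ]
w B tag z pct 0 0 pad [485.1 -31.8  76.9]
w C tag z pct [33.1 57.2 67.1] 468 pad [ 447.4 -254.8   76.6]
w loupe None
w lens None
w bottle [711. 313.  16.]
s A tag z pct [32.3 34.8 65. ] 259 pad [533.4 257.6  77.1]
s B tag z pct [35.2 37.6 39.9] 184 pad [497.2 -32.6  77. ]
s C tag z pct [31.7 34.2 66.2] 170 pad [ 464.9 -268.8   76.8]
s loupe [752.  89.  41.]
s lens [783. -99.  17.]
s bottle [733. 327.  60.]
```

View pics/w2.png

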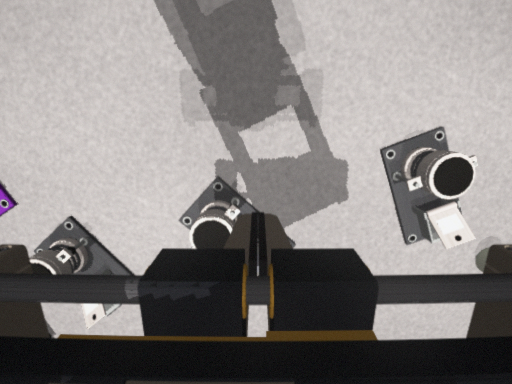

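View pics/s2.png

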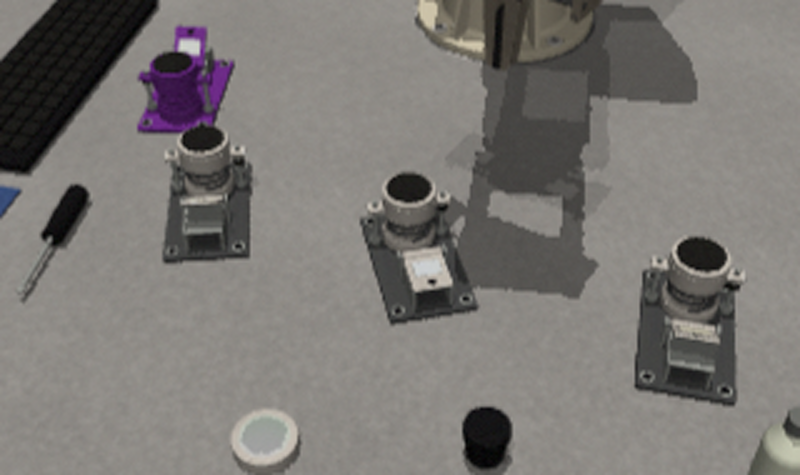

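The scene crop shows the middle tag (428,270) level at z 37.6. The tags at (205,210) and (695,340) are still up, with tops at about 65 mm. Mounts and bystanders have not moved.

```bash
python3 -c "
from workcell import r
print(r.sign_off())"
```

```text
the job is handed in; nothing more can be done
None
```

The job is done and handed in at about 8.7 s: the middle mount was the softest, and its tag is now down with the other two still up.

- **Pressing:** I pressed each grey mount's pad about 5.5–6 mm with shut fingertips. The reaction forces were 7.3 N (left), 2.4 N (middle) and 6.0 N (right). I ignored the purple look-alike.
- **Tag:** I pushed the middle mount's tag down until it bottomed, at about 19 N and z 37.5 mm, then backed the arm off clear of everything.
- **Last checks:**
  - The middle tag lies level at 37.6 mm, and the other two tags still reach about 65 mm.
  - Pads, loupe, lens and bottle are where they were, to within a few mm.
  - The screwdriver I checked only by eye, and it looked undisturbed.
  - After the arm backed off, the measured force was about zero.
- **Not measured directly:** I did not measure the ring positions. From the press depths they should be down about 4.5 mm, against the 2 mm needed. The final wrist view of the middle tag was hidden by the fingers, so its level reading comes from the scene camera alone.

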